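# Tip the slide box onto its base and push it against the stop

### The job

The green-lidded slide box was left standing on end: push it over so that it lies flat on its white base with the green lid facing up, then push it along the grey board until its leading end sits squarely against the steel stop. Only push with the fingers, never pick the box up, and leave the blue box standing and the two bottles where they are. Finish with the robot clear of everything.

Things in the scene. Friction and masses are not known exactly. Their poses are not given: they have to be found in the camera images.
- tray: Fixed grey plastic board on the bench, 302 mm (x) by 380 mm (y), 8 mm thick; both slide boxes stand on it. Origin: on the bench surface under the middle of the board. Its x axis points, level, towards the steel stop; z up. The stop is a steel strip along y, as wide as the board, 12 mm thick, its top 25 mm above the board.
- stop_face (a point): Middle of the foot of the stop's face that looks back over the board: 140 mm along the board's x from its origin, on the board's top surface (8 mm above the bench).
- green_box: Loose rigid closed slide box, 35 x 83 x 98 mm, 0.15 to 0.3 kg: white base, green lid. It starts standing on one 35 x 83 mm end, lid facing away from the stop. Origin: centre of that end. x (35 mm): from base out through the lid; y (83 mm): across; z (98 mm): from the end it starts on to the leading end. Lying as wanted, x points up and z towards the stop.
- green_box_center (a point): Centre of the green box (49 mm along its z from its origin), same axes. Pushed near the top of the lid, towards the stop, the box tips rather than slides, and falls onto its base by itself once past about 20 degrees, short of the stop.
- green_box_top (a point): Centre of the green box's leading end: the upper end at the start, the one that finally meets the stop.
- blue_box_center (a point): Centre of the other slide box, with a blue lid, same size and also standing on end on the board, some 190 mm beside the green one (left or right, it varies). Same axes. Must stay standing where it is.
- wash_bottle: Loose white plastic bottle with a yellow cap, 56 mm diameter, 140 mm high, standing on the bench beyond the stop. Origin: centre of its underside. Leave alone.
- amber_jar: Loose amber glass jar with a white cap, 64 mm diameter, 100 mm high, standing on the bench beyond the stop. Origin: centre of its underside. Leave alone.
Not all that is in view belongs to the job. Leave any orange or turquoise look-alike of the green_box alone.

How it is judged (in metres and radians):
On the way:
1. the green box lies flat on its base, lid up (angle between green_box_center's own x axis and vertical below 0.1 rad and height (world z) of green_box_center below 0.034 m), for 0.2 s.
At the end, for the whole second after the job is handed in: The green box rests flat on the board, lid up (0.08 rad), the middle of its leading end within 7 mm of the stop's face, square to it (0.09 rad), centre within 150 mm of the stop's middle; the blue box stands; blue box and bottles within 20 mm of their start (angle between green_box_center's own x axis and vertical below 0.08 rad and height (world z) of green_box_center below 0.031 m and x of green_box_top in the frame of tray between 0.133 and 0.145 m and angle between the y axis of green_box and the y axis of tray, either way round below 0.09 rad and y of green_box_center in the frame of tray between -0.15 and 0.15 m and linear speed of green_box below 0.01 m/s and distance of each of blue_box_center, wash_bottle, amber_jar from where it was at the start of the episode below 0.02 m and angle between blue_box_center's own z axis and vertical below 0.1 rad); the robot touches nothing.
It fails at once if the green box is lifted (height (world z) of green_box_center above 0.067 m or (angle between green_box_center's own x axis and vertical below 0.1 rad and height (world z) of green_box_center above 0.038 m)).
It fails at once if the blue box is knocked or moved more than 20 mm (angle between blue_box_center's own z axis and vertical above 0.3 rad or distance of blue_box_center from where it was at the start of the episode above 0.02 m).
It fails at once if a bottle is moved more than 20 mm or tipped (distance of any of wash_bottle, amber_jar from where it was at the start of the episode above 0.02 m or angle between any of wash_bottle, amber_jar's own z axis and vertical above 0.3 rad).
It also fails if it takes over 48 s, if anything falls off the work surface, if the arm or the gripper's body presses on something with over 40 N, if the wrist force passes 120 N, or if a joint passes its speed limit or range.

### The arm

A 7-joint arm with a two-finger parallel gripper is mounted at the origin on the work surface. World frame = base frame: x ahead of the robot, y to its left, z up, the work surface at z = 0. Lengths are in mm, angles in rad, forces in N, time in s.
With the tool pointing down it reaches from about 425 to 925 mm from the base axis. Payload 6.8 kg.
Tool frame: the origin (TCP) lies between the finger pads; the fingertips stand 8 mm ahead of it and the grasp point (between the pads) lies 11 mm behind it (env.tip_reach is the distance from the TCP to the fingertips, in mm); z points along the fingers, y is the direction in which the jaws open and shut (so a half turn about z gives the same grasp; the last joint's range is limited). The gripper opens to 85 mm and grips with 20 to 120 N. Pads are 22 mm wide; open, the fingers measure 114 mm over their backs; the gripper's body (76 mm by 85 mm) begins 54 mm behind the grasp point. The pads swing forward as they close: fully open they stand 13 mm farther back than shut.
Start: joints at [1.212, 0.477, 0.022, 1.555, -0.011, 1.109, -0.083], TCP at [167.53, -653.897, 206.408] pointing down, gripper open.
Joint ranges: [-2.96, 2.96], [-0.34, 2.1], [-1.41, 1.46], [0.24, 2.44], [-1.37, 4.51], [0.17, 1.92], [-2.96, 2.96]. Speed limits (rad/s): [2.39, 2.39, 3.14, 3.14, 3.14, 3.14, 3.14].

### API

Orientations are given as a rotation vector (axis times angle).
In Python, from station import env gives the robot as it stands.
- The arm moves only by the tool servo_tool, never from a script. Its argument "targets" is a list of rows, each an object of numbers: "dx", "dy", "dz": the shift along the world's x, y, z as a fraction of full scale; "ax", "ay", "az": the turn, a rotation vector about the world's x, y, z as a fraction of full scale; "hand": the opening, from 0 (shut) to 1 (fully open). In form: [{"dx": .., "dy": .., "dz": .., "ax": .., "ay": .., "az": .., "hand": ..}, ...]. A call has 1 to 10 rows; each row is the pose to reach, as a shift and turn from the pose commanded when the call began; what a row does not reach only later rows make up. Full scale, the value 1, is 0.4 m for a shift and 45 degrees for a turn. A row lasts 1/12 s, in which the tool goes at most 41.7 mm and 7.16 degrees, less where a joint would pass 70% of its speed; a pose out of reach is approached as far as the arm can. A call with a number of a shift or a turn outside -1 to 1 is refused whole. A call with a gripper value outside its range is refused whole. The fingers move at their own pace and stop on an object; "squeeze" is the grip in N (left out, the last holds). Time passes only in rows, so rows that repeat a pose let the fingers close. It gives the time, the measured TCP pose, the force and the opening at its end, in the units of the state.
- env.get_obs(): the state, without advancing time (a new reading comes with each control period).
- env.read_camera(name): name is "scene" or "top" or "wrist"; returns a dict with "img" (480x640x3 uint8, red, green, blue), "range_z" (480x640 float32, mm along the optical axis (not along the pixel's ray), 0 where there is no reading), "fov_y" (degrees; the focal length in pixels is half the picture's height over the tangent of half this angle, whatever the lens; pixels are square), "cx", "cy" (the principal point, pixels), "T" (4x4, takes a point from camera to world coordinates). Camera axes: x right, y down, z forward; pixel columns grow to the right and rows downward; lengths in mm; the calibration is good to about 2 mm. A picture is of the moment at which its call begins.
- env.sign_off(): hands the job in, once; it reports no verdict.
Trained networks look in a picture, given as the dict that the camera call returned (one of the last four; its "shot" number tells which), for a name from the list of things; names that differ only in an ending like _2 or _b are one class to them, and where a whole thing is asked for, a point or a joint stands for the part that bears it (a point fixed in the world has none). Each returns a list of dicts, best first, with "p" (0 to 1); they miss things now and then, are a little off and sometimes report something else, mostly with a low value. They report only what shows in the picture. A call takes as long as a camera call. They do not tell look-alikes from the thing itself.
- env.find_in(target, picture): "extent" ([centre column, centre row, width, height] in pixels, round what is visible of it).
- env.pinpoint(target, picture): "location" ([column, row] in pixels: a listed point, or the origin of a listed thing).
The state is a dict: "time_s": time; "qpos": joint angles; "qd": joint speeds; "joint_torque": joint torques, N m; "position": TCP position; "tool_rot": TCP orientation; "wrist_force": force on the tool from outside, world axes, zero at the start; "moment": the same for the moment, N m; "opening": finger opening in mm.
Only numpy, scipy, OpenCV 4.12 (cv2) and the standard library are available. Lean on these libraries where they do the work, as an engineer would, in place of code of your own. Each camera call takes 0.05 s, during which the arm holds its last target. There are 200 camera calls.

## Working session

There is one attempt and no reset: what is moved stays moved. The work goes in short steps, Python scripts to look and compute and a tool call to move; the robot and the scene stay as the last step left them, time stands still between calls to the robot, and variables do not carry over. Pictures are saved under pics/ and viewed, about 8 in all and at most 12, crops included, and the job is handed in when it is done.

Besides the shell and the picture viewer there is one more tool, called after "Emit:" as a command line: name --argument value ..., lists and objects as JSON in quotes. servo_tool: Moves the arm, as the interface text tells. Its arguments: {"type":"object","properties":{"targets":{"type":"array"},"squeeze":{"type":"number"}},"required":["targets"]}

```bash
mkdir -p pics; ls; cat > h.py <<'E'
import numpy as np, cv2
from station import env
def save(p,n): cv2.imwrite(f'pics/{n}.png',cv2.cvtColor(p['img'],cv2.COLOR_RGB2BGR))
def cloud(p):
    f=240/np.tan(np.radians(p['fov_y'])/2); v,u=np.mgrid[:480,:640]; z=p['range_z']
    c=np.stack([(u-p['cx'])*z/f,(v-p['cy'])*z/f,z,np.ones_like(z)],-1)
    w=(c@np.array(p['T']).T)[...,:3]; w[z==0]=np.nan
    return w
E
python3 - <<'E'
from h import *
for n in('scene','top'):
    p=env.read_camera(n); save(p,n+'0'); np.savez('pics/'+n+'0.npz',w=cloud(p))
    w=cloud(p)
    for t in('green_box','blue_box_center','wash_bottle','amber_jar','tray'):
        for d in env.find_in(t,p)[:3]: 
            e=d['extent']; print(n,t,round(d['p'],2),np.round(e),np.round(w[min(int(e[1]),479),min(int(e[0]),639)]))
    for t in('green_box_top','stop_face','green_box','tray'):
        for d in env.pinpoint(t,p)[:3]:
            e=d['location']; print(n,'pt',t,round(d['p'],2),np.round(e),np.round(w[min(int(e[1]),479),min(int(e[0]),639)]))
    a=p['img']
import cv2
cv2.imwrite('pics/both0.png',np.hstack([cv2.imread('pics/scene0.png'),cv2.imread('pics/top0.png')])[:, :])
o=env.get_obs(); print(o['time_s'],o['position'],o['tool_rot'],o['opening'],env.tip_reach)
E
```

```text
pics
scene green_box 0.81 [299. 206.  30.  63.] [495. -37.  92.]
scene green_box 0.79 [226. 181.  41.  47.] [ 418. -222.   71.]
scene green_box 0.68 [178. 222.  53.  47.] [ 558. -283.   60.]
scene blue_box_center 0.91 [279. 273.  32.  68.] [692. -32. 107.]
scene amber_jar 0.79 [411. 296.  37.  57.] [681. 204.  80.]
scene tray 0.72 [307. 271. 185. 159.] [600.  -0.   9.]
scene pt green_box_top 0.93 [174. 204.] [ 540. -291.   94.]
scene pt green_box_top 0.9 [223. 165.] [ 397. -234.   99.]
scene pt green_box_top 0.18 [423. 252.] [532. 233.  39.]
scene pt stop_face 0.88 [381. 269.] [565. 150.   9.]
scene pt green_box 0.94 [227. 196.] [ 419. -225.   26.]
scene pt green_box 0.78 [182. 240.] [ 558. -286.    7.]
scene pt green_box 0.55 [297. 221.] [496. -40.  46.]
scene pt tray 0.7 [316. 259.] [562.  12.   6.]
top green_box 0.89 [428. 320.  44.  41.] [ 398. -219.   95.]
top green_box 0.85 [337. 295.  17.  46.] [448. -42. 106.]
top green_box 0.66 [455. 250.  48.  37.] [ 538. -277.   99.]
top blue_box_center 0.72 [334. 196.  20.  50.] [644. -36. 105.]
top wash_bottle 0.77 [199. 267.  32.  28.] [506. 227. 107.]
top amber_jar 0.73 [213. 195.  35.  30.] [649. 203. 101.]
top tray 0.95 [305. 247. 152. 190.] [549.  24.  12.]
top pt green_box_top 0.94 [338. 293.] [452. -44. 104.]
top pt green_box_top 0.87 [461. 245.] [ 548. -288.   98.]
top pt green_box_top 0.85 [432. 316.] [ 406. -228.  100.]
top pt stop_face 0.61 [242. 241.] [560. 154.  35.]
top pt green_box 0.6 [419. 315.] [ 407. -208.   74.]
top pt green_box 0.6 [447. 250.] [ 538. -261.  100.]
top pt green_box 0.56 [336. 294.] [452. -38. 106.]
top pt tray 0.68 [310. 245.] [556.  11.   8.]
1.0 [ 167.52808452 -653.89691438  206.40191904] [3.11690044e+00 3.92904943e-01 1.81762646e-05] 85.61705091906578 8.0
```

View pics/scene0.png

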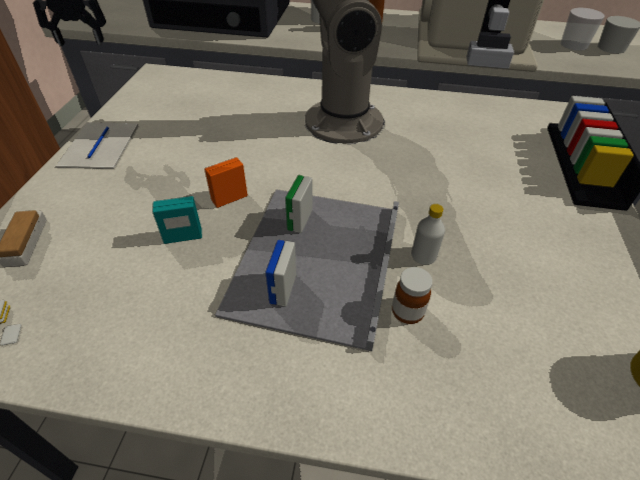

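View pics/top0.png

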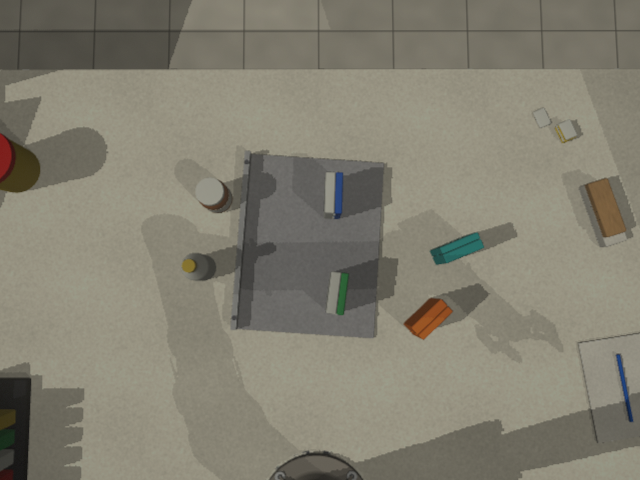

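```bash
python3 - <<'E'
from h import *
w=np.load('pics/top0.npz')['w']; 
m=(w[...,2]>95)&(w[...,2]<118)
lab=cv2.connectedComponents(m.astype(np.uint8))
for i in range(1,lab[0]):
    q=w[lab[1]==i]
    if len(q)>100:
        r=cv2.minAreaRect(q[:,:2].astype(np.float32)); print(len(q),r,q[:,2].mean(), cv2.boxPoints(r).round().tolist())
# stop top ~33mm
m=(w[...,2]>26)&(w[...,2]<40)&(w[...,1]>80)&(w[...,1]<220)
n,l=cv2.connectedComponents(m.astype(np.uint8))
for i in range(1,n):
    q=w[l==i]
    if len(q)>100: r=cv2.minAreaRect(q[:,:2].astype(np.float32)); print('stop',len(q),r,cv2.boxPoints(r).round().tolist(),q[:,2].mean())
m=(w[...,2]>4)&(w[...,2]<12)
n,l=cv2.connectedComponents(m.astype(np.uint8))
for i in range(1,n):
    q=w[l==i]
    if len(q)>2000: r=cv2.minAreaRect(q[:,:2].astype(np.float32)); print('tray',len(q),r,cv2.boxPoints(r).round().tolist(),q[:,2].mean())
E
```

```text
233 ((716.9151611328125, 607.6821899414062), (30.73489761352539, 96.1494369506836), 82.20716857910156) 106.72167715866306 [[667.0, 599.0], [762.0, 586.0], [767.0, 616.0], [671.0, 629.0]]
733 ((652.226318359375, -35.925743103027344), (34.82884216308594, 83.24540710449219), 87.52136993408203) 106.56047688541432 [[610.0, -52.0], [693.0, -55.0], [695.0, -20.0], [611.0, -17.0]]
622 ((656.3054809570312, 211.22056579589844), (55.35099792480469, 55.081512451171875), 41.27360534667969) 100.65362380917819 [[617.0, 214.0], [654.0, 172.0], [695.0, 209.0], [659.0, 250.0]]
688 ((542.31103515625, -289.98431396484375), (34.86948776245117, 84.15563201904297), 22.503150939941406) 98.86448377847114 [[510.0, -258.0], [542.0, -336.0], [575.0, -322.0], [542.0, -244.0]]
254 ((506.0384826660156, 238.6112823486328), (42.2627067565918, 47.96664047241211), 81.76631927490234) 102.51006164198999 [[479.0, 221.0], [527.0, 214.0], [533.0, 256.0], [485.0, 263.0]]
760 ((452.9831848144531, -41.99797058105469), (35.03376388549805, 82.90795135498047), 82.23795318603516) 106.4597016383476 [[410.0, -54.0], [492.0, -65.0], [496.0, -30.0], [414.0, -19.0]]
729 ((401.31195068359375, -227.28448486328125), (35.56025695800781, 82.69242858886719), 42.72030258178711) 98.63644109505464 [[360.0, -209.0], [416.0, -270.0], [442.0, -246.0], [386.0, -185.0]]
stop 1093 ((566.7841186523438, 158.65621948242188), (13.155726432800293, 381.16705322265625), 85.90951538085938) [[376.0, 166.0], [756.0, 139.0], [757.0, 152.0], [377.0, 179.0]] 33.45295376591566
tray 20189 ((559.92724609375, 4.66400146484375), (298.26409912109375, 393.88201904296875), 85.746337890625) [[352.0, -129.0], [745.0, -159.0], [767.0, 139.0], [375.0, 168.0]] 8.619350194679534
tray 4672 ((249.98406982421875, -627.3035278320312), (222.1400909423828, 134.5225067138672), 1.7864183187484741) [[137.0, -564.0], [141.0, -698.0], [363.0, -691.0], [359.0, -557.0]] 7.211585373633021
```

The scene view shows the green box on the board near the robot at (299,206) with its lid away from the stop. The blue box is at (281,273), and the bottles sit beyond the stop at (428,235) and (411,296). The top view agrees: green at (338,293), blue at (334,195), and the orange and turquoise look-alikes are off the board.

From depth, the green box centre is (453,-42) with its axis at 82.2°. The stop face is near (566,153) with its normal at 85.9°.

Emit:
servo_tool --targets '[{"dx": 0.4,"dy": 0.575,"dz": 0,"ax": 0,"ay": 0,"az": 0.667,"hand": 0.6},{"dx": 0.4,"dy": 0.575,"dz": 0,"ax": 0,"ay": 0,"az": 0.667,"hand": 0.6},{"dx": 0.4,"dy": 0.575,"dz": 0,"ax": 0,"ay": 0,"az": 0.667,"hand": 0.6},{"dx": 0.4,"dy": 0.575,"dz": 0,"ax": 0,"ay": 0,"az": 0.667,"hand": 0.6},{"dx": 0.4,"dy": 0.575,"dz": 0,"ax": 0,"ay": 0,"az": 0.667,"hand": 0.6},{"dx": 0.4,"dy": 0.575,"dz": 0,"ax": 0,"ay": 0,"az": 0.667,"hand": 0.6},{"dx": 0.4,"dy": 0.575,"dz": 0,"ax": 0,"ay": 0,"az": 0.667,"hand": 0.6},{"dx": 0.4,"dy": 0.575,"dz": 0,"ax": 0,"ay": 0,"az": 0.667,"hand": 0.6},{"dx": 0.4,"dy": 0.575,"dz": 0,"ax": 0,"ay": 0,"az": 0.667,"hand": 0.6}]'

```text
time_s: 1.75
position: [329.0, -422.4, 206.8]
tool_rot: [2.906, 1.193, 0.001]
wrist_force: [-0.4, -0.7, -0.5]
opening: 51.3
```

Emit:
servo_tool --targets '[{"dx": 0.29,"dy": 0.78,"az": 0.84,"hand": 0.6},{"dx": 0.29,"dy": 0.78,"az": 0.84,"hand": 0.6},{"dx": 0.29,"dy": 0.78,"az": 0.84,"hand": 0.6},{"dx": 0.29,"dy": 0.78,"az": 0.84,"hand": 0.6},{"dx": 0.29,"dy": 0.78,"az": 0.84,"hand": 0.6},{"dx": 0.29,"dy": 0.78,"az": 0.84,"hand": 0.6},{"dx": 0.29,"dy": 0.78,"az": 0.84,"hand": 0.6},{"dx": 0.29,"dy": 0.78,"az": 0.84,"hand": 0.6},{"dx": 0.29,"dy": 0.78,"az": 0.84,"hand": 0.6},{"dx": 0.29,"dy": 0.78,"az": 0.84,"hand": 0.6}]'

```text
invalid input
```

Emit:
servo_tool --targets '[{"dx": 0.29,"dy": 0.78,"dz": 0,"ax": 0,"ay": 0,"az": 0.84,"hand": 0.6},{"dx": 0.29,"dy": 0.78,"dz": 0,"ax": 0,"ay": 0,"az": 0.84,"hand": 0.6},{"dx": 0.29,"dy": 0.78,"dz": 0,"ax": 0,"ay": 0,"az": 0.84,"hand": 0.6},{"dx": 0.29,"dy": 0.78,"dz": 0,"ax": 0,"ay": 0,"az": 0.84,"hand": 0.6},{"dx": 0.29,"dy": 0.78,"dz": 0,"ax": 0,"ay": 0,"az": 0.84,"hand": 0.6},{"dx": 0.29,"dy": 0.78,"dz": 0,"ax": 0,"ay": 0,"az": 0.84,"hand": 0.6},{"dx": 0.29,"dy": 0.78,"dz": 0,"ax": 0,"ay": 0,"az": 0.84,"hand": 0.6},{"dx": 0.29,"dy": 0.78,"dz": 0,"ax": 0,"ay": 0,"az": 0.84,"hand": 0.6},{"dx": 0.29,"dy": 0.78,"dz": 0,"ax": 0,"ay": 0,"az": 0.84,"hand": 0.6},{"dx": 0.29,"dy": 0.78,"dz": 0,"ax": 0,"ay": 0,"az": 0.84,"hand": 0.6}]'

```text
time_s: 2.58
position: [444.4, -111.1, 206.7]
tool_rot: [2.364, 2.068, 0.001]
wrist_force: [0.1, -0.4, 0.2]
opening: 51.0
```

Emit:
servo_tool --targets '[{"dx": 0,"dy": 0,"dz": -0.28,"ax": 0,"ay": 0,"az": 0,"hand": 0.6},{"dx": 0,"dy": 0,"dz": -0.28,"ax": 0,"ay": 0,"az": 0,"hand": 0.6},{"dx": 0,"dy": 0,"dz": -0.28,"ax": 0,"ay": 0,"az": 0,"hand": 0.6},{"dx": 0,"dy": 0,"dz": -0.28,"ax": 0,"ay": 0,"az": 0,"hand": 0.6},{"dx": 0.007,"dy": 0.05,"dz": -0.28,"ax": 0,"ay": 0,"az": 0,"hand": 0.6},{"dx": 0.01,"dy": 0.075,"dz": -0.28,"ax": 0,"ay": 0,"az": 0,"hand": 0.6},{"dx": 0.01,"dy": 0.075,"dz": -0.28,"ax": 0,"ay": 0,"az": 0,"hand": 0.6}]'

```text
time_s: 3.17
position: [449.0, -81.0, 95.9]
tool_rot: [2.365, 2.066, 0.003]
wrist_force: [0.2, 0.6, 0.1]
opening: 51.3
```

```bash
python3 - <<'E'
from h import *
p=env.read_camera('scene'); save(p,'s1')
q=env.read_camera('wrist'); save(q,'w1')
a=cv2.imread('pics/s1.png')[120:320,200:440]
cv2.imwrite('pics/s1c.png',np.hstack([cv2.resize(a,(480,400)),cv2.resize(cv2.imread('pics/w1.png'),(320,400))]))
E
```

```text
(no output)
```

View pics/s1c.png

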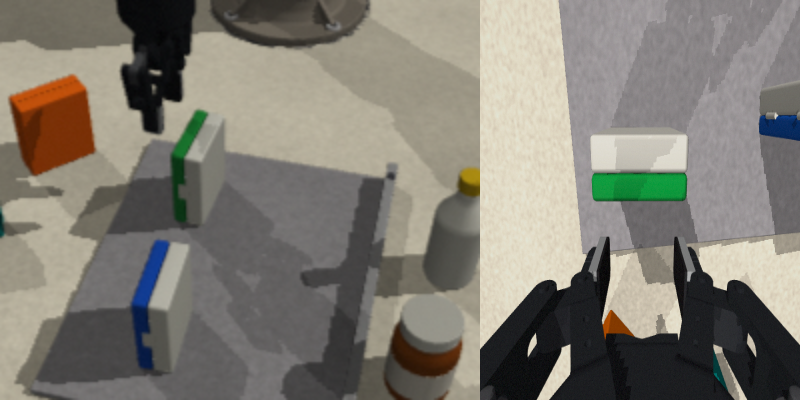

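The fingers are level with the box, aligned with it, just behind the lid near its top. Next I tip it.

Emit:
servo_tool --targets '[{"dx": 0.002,"dy": 0.015,"dz": 0,"ax": 0,"ay": 0,"az": 0,"hand": 0.6},{"dx": 0.004,"dy": 0.03,"dz": 0,"ax": 0,"ay": 0,"az": 0,"hand": 0.6},{"dx": 0.006,"dy": 0.045,"dz": 0,"ax": 0,"ay": 0,"az": 0,"hand": 0.6},{"dx": 0.008,"dy": 0.06,"dz": 0,"ax": 0,"ay": 0,"az": 0,"hand": 0.6},{"dx": 0.01,"dy": 0.075,"dz": 0,"ax": 0,"ay": 0,"az": 0,"hand": 0.6},{"dx": 0.012,"dy": 0.09,"dz": 0,"ax": 0,"ay": 0,"az": 0,"hand": 0.6},{"dx": 0.014,"dy": 0.105,"dz": 0,"ax": 0,"ay": 0,"az": 0,"hand": 0.6},{"dx": 0.016,"dy": 0.12,"dz": 0,"ax": 0,"ay": 0,"az": 0,"hand": 0.6},{"dx": 0.016,"dy": 0.12,"dz": 0,"ax": 0,"ay": 0,"az": 0,"hand": 0.6},{"dx": 0.016,"dy": 0.12,"dz": 0,"ax": 0,"ay": 0,"az": 0,"hand": 0.6}]'

```text
time_s: 4.1
position: [454.0, -33.5, 94.4]
tool_rot: [-2.367, -2.066, 0.0]
wrist_force: [-0.2, 0.2, 0.0]
opening: 50.9
```

```bash
python3 - <<'E'
from h import *
p=env.read_camera('scene'); save(p,'s2')
q=env.read_camera('wrist'); save(q,'w2')
a=cv2.imread('pics/s2.png')[120:320,200:440]
cv2.imwrite('pics/s2c.png',np.hstack([cv2.resize(a,(480,400)),cv2.resize(cv2.imread('pics/w2.png'),(320,400))]))
E
```

```text
(no output)
```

View pics/s2c.png

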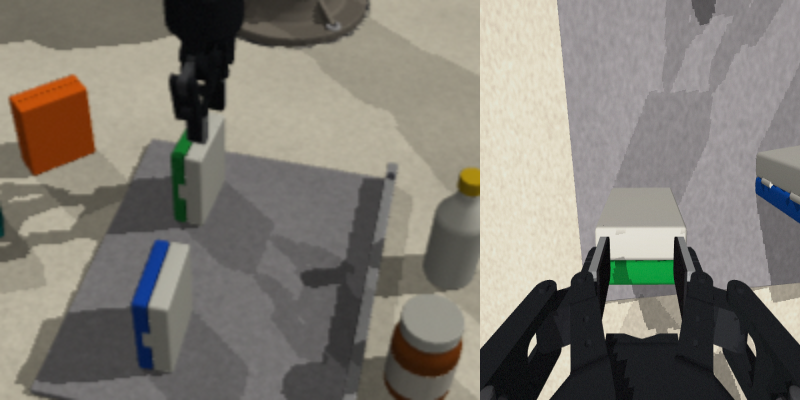

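```bash
python3 - <<'E'
from h import *
p=env.read_camera('top'); w=cloud(p); save(p,'t2')
print(env.get_obs()['position'],env.get_obs()['wrist_force'])
q=env.read_camera('wrist'); v=cloud(q)
print(q['img'].shape)
for r in range(220,360,10):
    print(r,[tuple(v[r,c].round().tolist()) for c in (205,240,310,320+65,400)])
g=(v[...,2]>92)&(v[...,2]<118)&(q['img'].min(-1)>110)
print('white top',np.nanmin(v[g],0),np.nanmax(v[g],0))
a=q['img'][200:380,150:470]; cv2.imwrite('pics/w2c.png',cv2.resize(a,(800,450))[...,::-1])
E
```

```text
[453.85399352 -34.27417158  94.35936131] [-0.26273929  0.48856933  0.51122412]
(480, 640, 3)
220 [(374.0, -13.0, 7.0), (398.0, -16.0, 8.0), (446.0, -23.0, 6.0), (497.0, -30.0, 7.0), (507.0, -31.0, 8.0)]
230 [(372.0, -20.0, 7.0), (396.0, -23.0, 7.0), (446.0, -26.0, 26.0), (496.0, -37.0, 7.0), (507.0, -38.0, 7.0)]
240 [(371.0, -27.0, 8.0), (395.0, -30.0, 8.0), (447.0, -26.0, 51.0), (490.0, -32.0, 51.0), (506.0, -46.0, 7.0)]
250 [(370.0, -34.0, 9.0), (394.0, -38.0, 7.0), (448.0, -26.0, 71.0), (487.0, -31.0, 72.0), (506.0, -53.0, 7.0)]
260 [(368.0, -41.0, 8.0), (414.0, -22.0, 86.0), (448.0, -26.0, 89.0), (484.0, -31.0, 88.0), (491.0, -31.0, 90.0)]
270 [(366.0, -49.0, 8.0), (418.0, -22.0, 102.0), (449.0, -26.0, 103.0), (482.0, -30.0, 103.0), (489.0, -32.0, 102.0)]
280 [(364.0, -56.0, 7.0), (418.0, -25.0, 106.0), (448.0, -30.0, 105.0), (481.0, -34.0, 106.0), (488.0, -35.0, 105.0)]
290 [(363.0, -64.0, 7.0), (424.0, -20.0, 132.0), (448.0, -34.0, 107.0), (481.0, -39.0, 106.0), (483.0, -28.0, 132.0)]
300 [(361.0, -72.0, 7.0), (427.0, -20.0, 141.0), (447.0, -39.0, 106.0), (480.0, -44.0, 105.0), (481.0, -27.0, 142.0)]
310 [(360.0, -79.0, 9.0), (428.0, -20.0, 150.0), (446.0, -44.0, 105.0), (480.0, -48.0, 106.0), (481.0, -29.0, 145.0)]
320 [(416.0, -23.0, 148.0), (429.0, -21.0, 155.0), (446.0, -49.0, 106.0), (479.0, -54.0, 105.0), (480.0, -32.0, 146.0)]
330 [(423.0, -17.0, 167.0), (430.0, -23.0, 157.0), (445.0, -54.0, 105.0), (479.0, -59.0, 105.0), (480.0, -35.0, 147.0)]
340 [(424.0, -18.0, 170.0), (429.0, -26.0, 158.0), (444.0, -59.0, 105.0), (479.0, -65.0, 104.0), (479.0, -38.0, 148.0)]
350 [(425.0, -18.0, 175.0), (429.0, -29.0, 159.0), (431.0, -123.0, 7.0), (488.0, -130.0, 7.0), (479.0, -42.0, 150.0)]
white top [411.55163794 -49.07730991  92.00306847] [494.42093652 -21.00861983 107.63682654]
```

View pics/w2c.png

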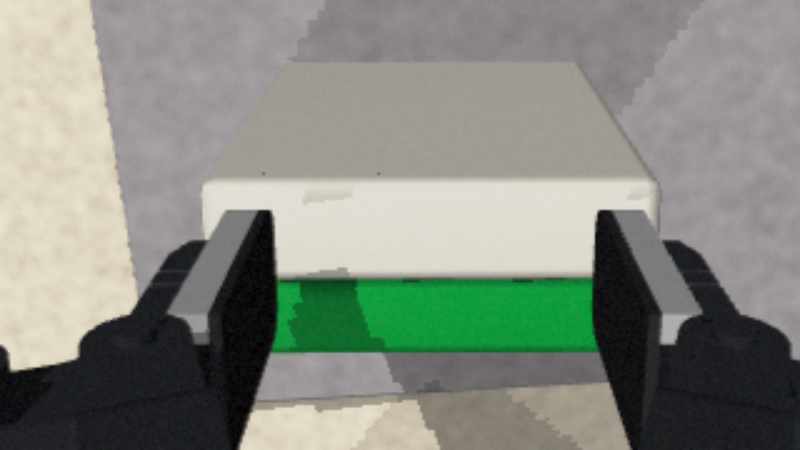

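```bash
python3 - <<'E'
from h import *
for n in('wrist','top','scene'):
    q=env.read_camera(n); v=cloud(q)
    m=(q['img'].max(-1)<70)&(v[...,2]>60)&(v[...,2]<170)&(abs(v[...,0]-453)<70)&(abs(v[...,1]+34)<45)
    z=v[m]; print(n,len(z), np.percentile(z[:,2],[0,2,5,10,25]) if len(z) else '')
    if len(z):
        k=z[z[:,2]<np.percentile(z[:,2],5)]; print(k[:12].round())
q=env.read_camera('wrist'); v=cloud(q)
for r in range(276,300,2): print(r,[int(v[r,c,2]) if v[r,c,2]==v[r,c,2] else None for c in range(232,262,2)])
o=env.get_obs(); print(o['qpos'])
E
```

```text
wrist 6104 [101.6867142  124.6307598  128.21606135 132.01372396 141.34356056]
[[428. -20. 126.]
 [429. -20. 127.]
 [429. -20. 126.]
 [430. -20. 127.]
 [430. -20. 126.]
 [481. -27. 126.]
 [481. -27. 127.]
 [481. -28. 126.]
 [482. -28. 126.]
 [482. -28. 126.]
 [428. -21. 127.]
 [429. -21. 127.]]
top 0 
scene 322 [60.36258928 66.01569216 71.23966012 78.68215198 98.518732  ]
[[492. -64.  71.]
 [490. -54.  70.]
 [492. -64.  68.]
 [492. -62.  69.]
 [493. -59.  70.]
 [494. -57.  71.]
 [491. -55.  69.]
 [493. -53.  71.]
 [491. -65.  64.]
 [493. -62.  66.]
 [492. -60.  66.]
 [494. -57.  68.]]
276 [104, 104, 104, 105, 104, 105, 104, 104, 106, 105, 104, 104, 104, 104, 104]
278 [105, 105, 105, 105, 105, 104, 105, None, 104, 105, 105, 105, 105, 104, 104]
280 [104, 105, 104, 106, 104, 105, 105, 105, 104, 106, 106, 105, 105, 105, 104]
282 [105, 105, 105, 105, 106, 105, 104, 105, 105, 106, 105, 104, 105, 105, 106]
284 [105, 105, 105, 105, 126, 126, 126, 126, 126, 126, 127, 127, 125, 123, 105]
286 [105, 105, 105, 106, 128, 127, 128, 128, 128, 128, 128, 128, 127, 124, 106]
288 [104, 104, 105, 129, 129, 131, 130, 130, 130, 129, 130, 131, 128, 124, 106]
290 [103, 104, 105, 132, 133, 131, 132, 132, 132, 133, 131, 131, 129, 124, 105]
292 [104, 106, 134, 134, 134, 134, 134, 134, 134, 134, 132, 131, 128, 124, 104]
294 [104, 136, 137, 136, 135, 135, 136, 135, 136, 136, 135, 132, 129, 123, 104]
296 [128, 137, 138, 137, 138, 137, 139, 137, 138, 137, 135, 133, 129, 125, 105]
298 [140, 139, 139, 140, 139, 139, 139, 138, 138, 139, 137, 132, 130, 126, 105]
[ 0.39458558  0.32093614 -0.52876086  2.13941172  0.23913819  0.73704005
 -0.42715766]
```

The box has not moved. Wrist depth puts the fingertips at z≈124, above the 106 mm box top, although the reported TCP implies about 88. The fingers passed over the box, so I'll back off, go lower and measure the tips again.

Emit:
servo_tool --targets '[{"dx": -0.01,"dy": -0.07,"dz": 0,"ax": 0,"ay": 0,"az": 0,"hand": 0.6},{"dx": -0.02,"dy": -0.14,"dz": 0,"ax": 0,"ay": 0,"az": 0,"hand": 0.6},{"dx": -0.02,"dy": -0.16,"dz": 0,"ax": 0,"ay": 0,"az": 0,"hand": 0.6},{"dx": -0.02,"dy": -0.16,"dz": -0.03,"ax": 0,"ay": 0,"az": 0,"hand": 0.6},{"dx": -0.02,"dy": -0.16,"dz": -0.07,"ax": 0,"ay": 0,"az": 0,"hand": 0.6},{"dx": -0.02,"dy": -0.16,"dz": -0.07,"ax": 0,"ay": 0,"az": 0,"hand": 0.6},{"dx": -0.02,"dy": -0.16,"dz": -0.07,"ax": 0,"ay": 0,"az": 0,"hand": 0.6}]'

```text
time_s: 5.08
position: [445.3, -97.6, 66.1]
tool_rot: [-2.366, -2.064, 0.001]
wrist_force: [-0.0, -0.5, 0.6]
opening: 50.9
```

```bash
cat >> h.py <<'E'
def tips():
    o=env.get_obs(); x,y,z=o['position']; q=env.read_camera('wrist'); v=cloud(q)
    d=np.array(q['T'])[:3,3]; print('cam',d.round(), 'tcp',np.round(o['position'],1),'F',np.round(o['wrist_force'],1),'t',o['time_s'])
    m=(q['img'].max(-1)<70)&(abs(v[...,0]-x)<70)&(abs(v[...,1]-y)<25)&(v[...,2]>z-30)&(v[...,2]<z+90)
    print('finger z pct',np.percentile(v[m][:,2],[0.2,1,3]).round(),'y front',np.percentile(v[m][:,1],[50,97]).round())
    k=v[m]; k=k[k[:,2]<np.percentile(k[:,2],3)]; print(k[::max(1,len(k)//6)].round().tolist())
    return q,v
E
python3 - <<'E'
from h import *
q,v=tips(); save(q,'w3')
p=env.read_camera('scene'); s=cloud(p)
m=(p['img'].max(-1)<60)&(abs(s[...,1]+97)<22)&(abs(s[...,0]-446)<60)&(s[...,2]>40)
print('scene finger lowest',s[m][np.argsort(s[m][:,2])[:10]].round().tolist())
E
```

```text
cam [454. -34. 233.] tcp [445.3 -97.6  66.1] F [-0.  -0.5  0.6] t 5.0833
finger z pct [ 95.  99. 104.] y front [-94. -79.]
[[420.0, -83.0, 99.0], [472.0, -94.0, 96.0], [412.0, -86.0, 103.0], [420.0, -91.0, 99.0], [471.0, -103.0, 98.0], [419.0, -100.0, 99.0], [469.0, -111.0, 104.0]]
scene finger lowest [[422.0, -88.0, 96.0], [420.0, -97.0, 97.0], [420.0, -95.0, 97.0], [423.0, -90.0, 98.0], [478.0, -107.0, 98.0], [422.0, -99.0, 98.0], [480.0, -96.0, 98.0], [421.0, -90.0, 98.0], [420.0, -102.0, 99.0], [481.0, -98.0, 99.0]]
```

Scene and wrist depth agree that the real tips are about 30 mm above the reported TCP z, while x and y match. I'll use that offset: go down 12 mm more (tips at about 84) and push.

Emit:
servo_tool --targets '[{"dx": 0.002,"dy": 0.015,"dz": -0.03,"ax": 0,"ay": 0,"az": 0,"hand": 0.6},{"dx": 0.005,"dy": 0.04,"dz": -0.03,"ax": 0,"ay": 0,"az": 0,"hand": 0.6},{"dx": 0.008,"dy": 0.055,"dz": -0.03,"ax": 0,"ay": 0,"az": 0,"hand": 0.6},{"dx": 0.01,"dy": 0.07,"dz": -0.03,"ax": 0,"ay": 0,"az": 0,"hand": 0.6},{"dx": 0.012,"dy": 0.085,"dz": -0.03,"ax": 0,"ay": 0,"az": 0,"hand": 0.6},{"dx": 0.014,"dy": 0.1,"dz": -0.03,"ax": 0,"ay": 0,"az": 0,"hand": 0.6},{"dx": 0.016,"dy": 0.115,"dz": -0.03,"ax": 0,"ay": 0,"az": 0,"hand": 0.6}]'

```text
time_s: 5.77
position: [452.7, -51.2, 54.8]
tool_rot: [2.367, 2.065, 0.001]
wrist_force: [-0.6, -0.4, -1.0]
opening: 51.2
```

```bash
python3 - <<'E'
from h import *
q,v=tips(); save(q,'w4')
c=q['img'].astype(int)
g=(c[...,1]-c[...,0]>40)&(v[...,2]>5); print('green',g.sum(),np.nanpercentile(v[g],[2,50,98],axis=0).round().tolist())
E
```

```text
cam [461.  13. 222.] tcp [452.7 -51.2  54.8] F [-0.6 -0.4 -1. ] t 5.7667
finger z pct [84. 88. 94.] y front [-47. -32.]
[[423.0, -36.0, 93.0], [428.0, -41.0, 89.0], [416.0, -40.0, 93.0], [478.0, -52.0, 89.0], [427.0, -51.0, 85.0], [477.0, -63.0, 85.0], [476.0, -65.0, 93.0]]
green 11528 [[416.0, -37.0, 104.0], [455.0, -26.0, 109.0], [494.0, -17.0, 111.0]]
```

The box is tipping with the fingers on its lid, so I continue.

Emit:
servo_tool --targets '[{"dx": 0.002,"dy": 0.015,"dz": 0,"ax": 0,"ay": 0,"az": 0,"hand": 0.6},{"dx": 0.004,"dy": 0.03,"dz": 0,"ax": 0,"ay": 0,"az": 0,"hand": 0.6},{"dx": 0.006,"dy": 0.045,"dz": 0,"ax": 0,"ay": 0,"az": 0,"hand": 0.6},{"dx": 0.008,"dy": 0.06,"dz": 0,"ax": 0,"ay": 0,"az": 0,"hand": 0.6},{"dx": 0.008,"dy": 0.06,"dz": 0,"ax": 0,"ay": 0,"az": 0,"hand": 0.6},{"dx": 0.008,"dy": 0.06,"dz": 0,"ax": 0,"ay": 0,"az": 0,"hand": 0.6},{"dx": 0.008,"dy": 0.06,"dz": 0,"ax": 0,"ay": 0,"az": 0,"hand": 0.6},{"dx": 0.008,"dy": 0.06,"dz": 0,"ax": 0,"ay": 0,"az": 0,"hand": 0.6}]'

```text
time_s: 6.48
position: [455.4, -28.3, 54.3]
tool_rot: [-2.368, -2.064, 0.0]
wrist_force: [-0.4, 0.8, -0.6]
opening: 51.2
```

```bash
cat >> h.py <<'E'
def box(n='wrist'):
    q=env.read_camera(n); v=cloud(q); c=q['img'].astype(int)
    g=((c[...,1]-c[...,0]>40)&(c[...,1]-c[...,2]>20)&(v[...,2]>5)&(v[...,0]>380)&(v[...,0]<600)&(v[...,1]>-120)&(v[...,1]<160)).astype(np.uint8)
    g=cv2.morphologyEx(g,cv2.MORPH_OPEN,np.ones((3,3)))>0
    k=v[g]; r=cv2.minAreaRect(k[:,:2].astype(np.float32))
    print(n,'green',g.sum(),'z',np.percentile(k[:,2],[5,50,95]).round(1),'rect',r,cv2.boxPoints(r).round().tolist())
    return q,v
E
python3 - <<'E'
from h import *
q,v=box(); box('top'); q,v=tips(); save(q,'w5')
E
```

```text
wrist green 29194 z [41.2 42.4 43.5] rect ((457.0777587890625, 26.27294158935547), (104.5414047241211, 90.58830261230469), 82.13494873046875) [[405.0, -19.0], [495.0, -32.0], [509.0, 72.0], [419.0, 84.0]]
top green 515 z [40.3 43.7 47.4] rect ((463.9566345214844, 44.6319580078125), (54.110965728759766, 80.47186279296875), 81.91311645507812) [[420.0, 24.0], [500.0, 12.0], [508.0, 66.0], [428.0, 77.0]]
cam [464.  36. 221.] tcp [455.4 -28.3  54.4] F [-0.7  0.8 -0.6] t 6.5833
finger z pct [83. 87. 93.] y front [-24.  -9.]
[[430.0, -14.0, 87.0], [431.0, -18.0, 85.0], [481.0, -28.0, 85.0], [430.0, -24.0, 84.0], [430.0, -26.0, 89.0], [480.0, -40.0, 83.0], [480.0, -42.0, 92.0]]
```

View pics/w5.png

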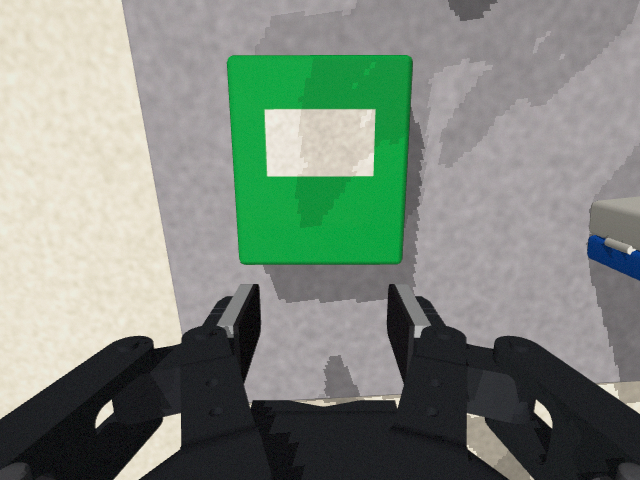

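It lies flat with the lid up, lid top at z≈42.4; the rear edge is near y=-25 and the heading is 82°. Next: retreat, lower behind it and turn the hand square to the stop.

Emit:
servo_tool --targets '[{"dx": 0,"dy": -0.05,"dz": 0,"ax": 0,"ay": 0,"az": 0.08,"hand": 0.6},{"dx": 0,"dy": -0.09,"dz": 0,"ax": 0,"ay": 0,"az": 0.08,"hand": 0.6},{"dx": 0,"dy": -0.1,"dz": 0,"ax": 0,"ay": 0,"az": 0.08,"hand": 0.6},{"dx": 0,"dy": -0.1,"dz": -0.05,"ax": 0,"ay": 0,"az": 0.08,"hand": 0.6},{"dx": 0,"dy": -0.1,"dz": -0.1,"ax": 0,"ay": 0,"az": 0.08,"hand": 0.6},{"dx": 0,"dy": -0.1,"dz": -0.13,"ax": 0,"ay": 0,"az": 0.08,"hand": 0.6},{"dx": 0,"dy": -0.1,"dz": -0.15,"ax": 0,"ay": 0,"az": 0.08,"hand": 0.6},{"dx": 0,"dy": -0.1,"dz": -0.15,"ax": 0,"ay": 0,"az": 0.08,"hand": 0.6}]'

```text
time_s: 7.3
position: [454.5, -67.4, -6.9]
tool_rot: [-2.3, -2.137, 0.002]
wrist_force: [-0.6, -0.5, -1.1]
opening: 51.4
```

```bash
python3 - <<'E'
from h import *
tips(); q,v=box('top')
# robust box pose from wrist: all pts above board 30..50
q=env.read_camera('wrist'); v=cloud(q); c=q['img']
m=(v[...,2]>37)&(v[...,2]<47)&(c.max(-1)>75)&(v[...,1]>-45)&(v[...,1]<110)&(v[...,0]<560)
k=v[cv2.erode(m.astype(np.uint8),np.ones((3,3)))>0]; r=cv2.minAreaRect(k[:,:2].astype(np.float32)); print(r,cv2.boxPoints(r).round().tolist())
E
```

```text
cam [460.  -3. 160.] tcp [454.5 -67.4  -6.9] F [-0.6 -0.5 -1.1] t 7.3
finger z pct [22. 26. 32.] y front [-63. -52.]
[[428.0, -55.0, 25.0], [480.0, -62.0, 24.0], [490.0, -64.0, 29.0], [429.0, -64.0, 24.0], [480.0, -72.0, 24.0], [480.0, -77.0, 24.0], [479.0, -80.0, 31.0]]
top green 1290 z [40.4 43.7 47. ] rect ((461.270263671875, 24.385517120361328), (95.43110656738281, 80.4532699584961), 82.2428970336914) [[415.0, -17.0], [495.0, -28.0], [508.0, 66.0], [428.0, 77.0]]
((458.4125671386719, 6.2161712646484375), (63.06199264526367, 81.85575866699219), 82.37832641601562) [[414.0, -20.0], [495.0, -30.0], [503.0, 32.0], [422.0, 43.0]]
```

Emit:
servo_tool --targets '[{"dx": 0.002,"dy": 0.03,"dz": 0,"ax": 0,"ay": 0,"az": 0,"hand": 0.6},{"dx": 0.004,"dy": 0.06,"dz": 0,"ax": 0,"ay": 0,"az": 0,"hand": 0.6},{"dx": 0.005,"dy": 0.075,"dz": 0,"ax": 0,"ay": 0,"az": 0,"hand": 0.6},{"dx": 0.0065,"dy": 0.09,"dz": 0,"ax": 0,"ay": 0,"az": 0,"hand": 0.6},{"dx": 0.0075,"dy": 0.105,"dz": 0,"ax": 0,"ay": 0,"az": 0,"hand": 0.6},{"dx": 0.0085,"dy": 0.12,"dz": 0,"ax": 0,"ay": 0,"az": 0,"hand": 0.6},{"dx": 0.01,"dy": 0.14,"dz": 0,"ax": 0,"ay": 0,"az": 0,"hand": 0.6},{"dx": 0.011,"dy": 0.16,"dz": 0,"ax": 0,"ay": 0,"az": 0,"hand": 0.6},{"dx": 0.013,"dy": 0.18,"dz": 0,"ax": 0,"ay": 0,"az": 0,"hand": 0.6},{"dx": 0.014,"dy": 0.2,"dz": 0,"ax": 0,"ay": 0,"az": 0,"hand": 0.6}]'

```text
time_s: 8.28
position: [461.1, 12.8, -5.6]
tool_rot: [-2.302, -2.138, 0.0]
wrist_force: [-0.5, -3.0, 3.4]
opening: 51.4
```

```bash
python3 - <<'E'
from h import *
tips(); q,v=box('top'); save(q,'t6')
E
```

```text
cam [466.  77. 161.] tcp [461.1  12.8  -5.6] F [-0.5 -3.   3.4] t 8.2833
finger z pct [24. 28. 35.] y front [17. 28.]
[[416.0, 13.0, 8.0], [425.0, 22.0, 34.0], [436.0, 20.0, 35.0], [435.0, 15.0, 30.0], [435.0, 12.0, 31.0], [486.0, 6.0, 33.0]]
top green 514 z [40.4 43.8 47.2] rect ((462.06646728515625, 89.134521484375), (69.21918487548828, 80.84583282470703), 85.20592498779297) [[419.0, 58.0], [499.0, 51.0], [505.0, 120.0], [425.0, 127.0]]
```

Emit:
servo_tool --targets '[{"dx": 0.0015,"dy": 0.02,"dz": 0,"ax": 0,"ay": 0,"az": 0,"hand": 0.6},{"dx": 0.003,"dy": 0.04,"dz": 0,"ax": 0,"ay": 0,"az": 0,"hand": 0.6},{"dx": 0.004,"dy": 0.055,"dz": 0,"ax": 0,"ay": 0,"az": 0,"hand": 0.6},{"dx": 0.005,"dy": 0.065,"dz": 0,"ax": 0,"ay": 0,"az": 0,"hand": 0.6},{"dx": 0.0055,"dy": 0.075,"dz": 0,"ax": 0,"ay": 0,"az": 0,"hand": 0.6},{"dx": 0.0055,"dy": 0.08,"dz": 0,"ax": 0,"ay": 0,"az": 0,"hand": 0.6},{"dx": 0.006,"dy": 0.085,"dz": 0,"ax": 0,"ay": 0,"az": 0,"hand": 0.6},{"dx": 0.006,"dy": 0.085,"dz": 0,"ax": 0,"ay": 0,"az": 0,"hand": 0.6}]'

```text
time_s: 9.05
position: [463.6, 46.5, -5.6]
tool_rot: [-2.301, -2.139, -0.0]
wrist_force: [0.1, -0.0, 0.0]
opening: 51.4
```

```bash
python3 - <<'E'
from h import *
tips(); q,v=box('top'); q,v=box('wrist'); save(q,'w7')
E
```

```text
cam [468. 111. 161.] tcp [463.6  46.5  -5.6] F [ 0.1 -0.   0. ] t 9.05
finger z pct [24. 29. 35.] y front [51. 62.]
[[426.0, 56.0, 31.0], [428.0, 56.0, 33.0], [489.0, 46.0, 25.0], [438.0, 45.0, 23.0], [438.0, 44.0, 28.0], [438.0, 44.0, 35.0]]
top green 328 z [40.  43.5 47.6] rect ((464.62164306640625, 121.26588439941406), (69.3825912475586, 80.1766128540039), 85.61389923095703) [[422.0, 90.0], [502.0, 84.0], [507.0, 153.0], [427.0, 159.0]]
wrist green 60239 z [41.4 42.4 43.5] rect ((456.4678955078125, 100.6987533569336), (107.2802963256836, 95.5064697265625), 86.1220932006836) [[405.0, 50.0], [500.0, 44.0], [508.0, 151.0], [412.0, 157.0]]
```

View pics/w7.png

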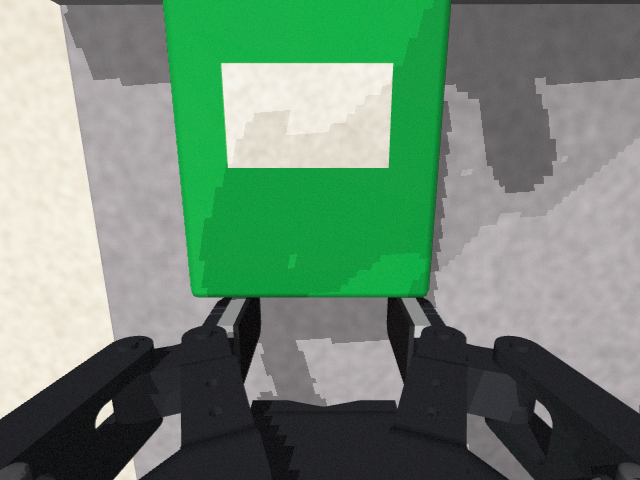

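The box is square and about 3 mm short of the stop, with the fingers at its rear edge. Pressing gently in small steps.

Emit:
servo_tool --targets '[{"dx": 0.0005,"dy": 0.005,"dz": 0,"ax": 0,"ay": 0,"az": 0,"hand": 0.6},{"dx": 0.0005,"dy": 0.01,"dz": 0,"ax": 0,"ay": 0,"az": 0,"hand": 0.6},{"dx": 0.001,"dy": 0.0125,"dz": 0,"ax": 0,"ay": 0,"az": 0,"hand": 0.6},{"dx": 0.001,"dy": 0.0125,"dz": 0,"ax": 0,"ay": 0,"az": 0,"hand": 0.6}]'

```text
time_s: 9.53
position: [463.8, 49.4, -5.6]
tool_rot: [2.302, 2.136, -0.003]
wrist_force: [0.5, -5.7, 1.7]
opening: 51.1
```

Emit:
servo_tool --targets '[{"dx": 0.0003,"dy": 0.004,"dz": 0,"ax": 0,"ay": 0,"az": 0,"hand": 0.6},{"dx": 0.0005,"dy": 0.0075,"dz": 0,"ax": 0,"ay": 0,"az": 0,"hand": 0.6},{"dx": 0.0005,"dy": 0.0075,"dz": 0,"ax": 0,"ay": 0,"az": 0,"hand": 0.6}]'

```text
time_s: 9.78
position: [463.7, 49.4, -5.6]
tool_rot: [2.302, 2.133, -0.009]
wrist_force: [-0.9, -13.2, 5.3]
opening: 51.3
```

It has hit the stop: the force rose to 13 N with no motion. Now I retreat straight back, then up.

Emit:
servo_tool --targets '[{"dx": -0.002,"dy": -0.03,"dz": 0,"ax": 0,"ay": 0,"az": 0,"hand": 0.6},{"dx": -0.005,"dy": -0.08,"dz": 0,"ax": 0,"ay": 0,"az": 0,"hand": 0.6},{"dx": -0.011,"dy": -0.15,"dz": 0,"ax": 0,"ay": 0,"az": 0,"hand": 0.6},{"dx": -0.014,"dy": -0.2,"dz": 0.1,"ax": 0,"ay": 0,"az": 0,"hand": 0.6},{"dx": -0.014,"dy": -0.3,"dz": 0.2,"ax": 0,"ay": 0,"az": 0,"hand": 0.6},{"dx": -0.014,"dy": -0.4,"dz": 0.3,"ax": 0,"ay": 0,"az": 0,"hand": 0.6},{"dx": -0.014,"dy": -0.5,"dz": 0.4,"ax": 0,"ay": 0,"az": 0,"hand": 0.6},{"dx": -0.014,"dy": -0.5,"dz": 0.5,"ax": 0,"ay": 0,"az": 0,"hand": 0.6},{"dx": -0.014,"dy": -0.5,"dz": 0.5,"ax": 0,"ay": 0,"az": 0,"hand": 0.6},{"dx": -0.014,"dy": -0.5,"dz": 0.5,"ax": 0,"ay": 0,"az": 0,"hand": 0.6}]'

```text
time_s: 10.62
position: [462.5, -150.3, 201.0]
tool_rot: [2.299, 2.125, 0.008]
wrist_force: [2.0, -0.8, -0.8]
opening: 51.6
```

```bash
python3 - <<'E'
from h import *
q,v=box('top'); w=v
m=(w[...,2]>37)&(w[...,2]<50)&(abs(w[...,0]-460)<70)&(w[...,1]>40)&(w[...,1]<170)
k=w[m]; r=cv2.minAreaRect(k[:,:2].astype(np.float32)); print('box',r,cv2.boxPoints(r).round(1).tolist(),k[:,2].mean())
a=np.radians(85.91); n=np.array([np.cos(a),np.sin(a)])
print('dist lead->face',(np.array([566.4,152.7])-np.array(r[0]))@n-49, 'tray y',(np.array(r[0])-[566.4,152.7])@[-n[1],n[0]])
lab=cv2.connectedComponents(((w[...,2]>95)&(w[...,2]<118)).astype(np.uint8))
for i in range(1,lab[0]):
    k=w[lab[1]==i]
    if len(k)>100: r=cv2.minAreaRect(k[:,:2].astype(np.float32)); print(len(k),np.round(r[0]),np.round(r[1]),round(r[2],1))
p=env.read_camera('scene'); save(p,'s8'); print(env.get_obs()['time_s'])
E
```

```text
top green 1401 z [40.2 43.7 47. ] rect ((463.8486022949219, 110.13391876220703), (95.52234649658203, 80.53280639648438), 85.80564880371094) [[420.0, 65.0], [501.0, 60.0], [508.0, 155.0], [427.0, 161.0]]
box ((460.0277404785156, 114.9747085571289), (105.4994888305664, 131.20179748535156), 85.8392562866211) [[390.79998779296875, 67.0999984741211], [521.5999755859375, 57.599998474121094], [529.2999877929688, 162.8000030517578], [398.3999938964844, 172.3000030517578]] 43.64524055736208
dist lead->face -3.78395893966254 tray y 103.41066115727845
239 [717. 608.] [30. 97.] 83.2
728 [652. -36.] [35. 83.] 87.6
623 [656. 212.] [56. 55.] 28.1
611 [ 542. -290.] [34. 84.] 22.1
255 [506. 238.] [43. 47.] 78.8
10.7167
```

View pics/s8.png

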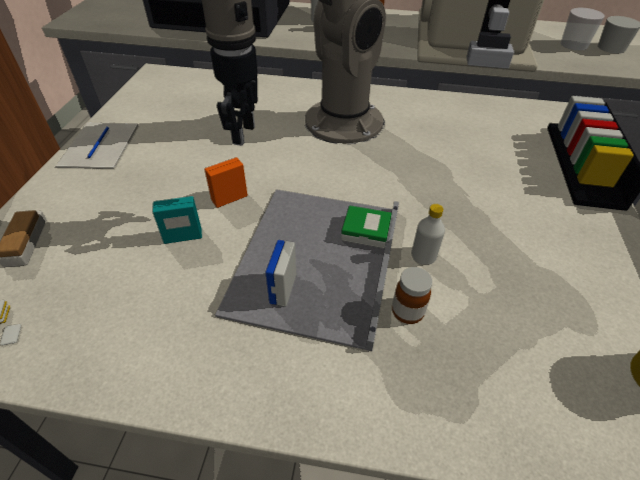

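```bash
python3 -c "
from station import env
print(env.sign_off())"
```

```text
the job is handed in; nothing more can be done
None
```

I tipped the green box onto its white base and pushed it along the board against the steel stop. I then backed the hand clear and handed the job in at about 10.7 s. No verdict was reported.

- **Green box:** the last top view puts the leading end about 0.8 mm from the stop face, at 85.8° against the stop's 85.9°. The lid faces up and its top is at z ≈ 43 mm, which is right for lying flat. Its centre is about 100 mm off the stop's middle (150 mm allowed).
- **At the stop:** contact force rose to 13 N with no further motion.
- **Blue box and bottles:** all measure within about 1 mm of where they started, and the blue box is still standing.
- **Robot:** it finished well above and behind everything, touching nothing.

**Checks that failed or disagreed:**
- **First push:** it passed over the box without touching it. The real fingertips were about 30 mm higher than the reported tool position implies. Wrist and scene depth agreed on this, so I worked with that offset afterwards.
- **Last depth fit:** one fit gave -3.8 mm to the stop because it included part of the stop, so I used the green-lid fit above instead.

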